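Build a one-tier kiln stack with a lidded jar

TASK

Build the kiln stack on the sand-coloured base slab, in this order: stand the two taller props on its two dark marks, one on each; lay the pale kiln shelf flat across both props, centred over the slab and in line with it; stand the jar upright in the middle of that shelf; and last put on the one lid that fits the jar, knob up and fully home in its mouth. Set the jar and the lid down gently, as the clay is brittle; the short prop and the other two lids are not needed.

Things in the scene. Friction and masses are not known exactly. Their poses are not given: they have to be found in the camera images.
- base_slab: Fixed sand-coloured slab lying flat on the table, 110 (x) x 220 (y) x 15 mm thick. Origin: centre of its underside; z up, y along its length. Its top carries two dark round marks, flush, 50 mm across, centred at y = +70 mm and y = -70 mm (x = 0): the places for the two props.
- prop_1: Loose taller kiln prop: upright solid sand-coloured cylinder, 44 mm diameter, 60 mm high, a small dark dot on its top, about 130 g. Origin: centre of its underside, z up. Interchangeable with prop_2.
- prop_2: Loose taller kiln prop, the same as prop_1: 44 mm diameter, 60 mm high, origin at the centre of its underside, z up.
- prop_3: Short kiln prop, not needed: 44 mm diameter, only 35 mm high, otherwise like the others. Origin: centre of its underside.
- shelf: Loose narrow kiln shelf: flat off-white plate, 66 (x) x 200 (y) x 12 mm thick, about 330 g, at the start lying flat on the table. Origin: centre of its underside; z up, y along its length. Either end may go either way.
- jar: Loose open clay jar standing upright, cream with a dark band near the foot: 60 mm outer diameter (54 at the foot), 60 mm high, wall 5.5 mm, so the mouth is 49 mm wide; inner floor 6 mm up; about 160 g. Origin: centre of its underside, z up.
- lid_1: Loose cream lid lying knob up: disc 58 mm diameter, 6 mm thick; under it a round plug 44 mm diameter, 8 mm deep, on which it lies; on it a knob 20 mm diameter, 20 mm high; 34 mm high in all, about 60 g. Origin: centre of the plug's underside, z up. A lid is home in a mouth when its plug is inside and its disc rests on the rim, its origin then 8 mm below the rim.
- lid_2: A lid of the same make, larger: disc 78 mm diameter, plug 64 mm, the same heights and knob. Origin: centre of the plug's underside.
- lid_3: A lid of the same make, smaller: disc 44 mm diameter, plug 30 mm, the same heights and knob. Origin: centre of the plug's underside.
Mind the look-alikes: they are no part of the job. Leave any green look-alike of the jar alone.

How it is judged:
By the outcome, as a careful person would: the job done as asked, in the order asked, and still so for the second after the job is handed in, with the robot touching nothing.
It also fails if it takes over 144 s, if anything falls off the work surface, if the arm or the gripper's body presses on something with over 40 N, if the wrist force passes 120 N, or if a joint passes its speed limit or range.

ROBOT

A 6-joint arm with a two-finger parallel gripper is mounted at the origin on the work surface. World frame = base frame: x ahead of the robot, y to its left, z up, the work surface at z = 0. Lengths are in m, angles in rad, forces in N, time in s.
With the tool pointing down it reaches from about 0.25 to 0.725 m from the base axis. Payload 4 kg.
Tool frame: the origin (TCP) lies midway between the tips of the shut fingers; the grasp point (between the pads) lies 19 mm behind it; z points along the fingers, x is the direction in which the jaws open and shut, and the axes are right-handed (so a half turn about z gives the same grasp; the last joint's range is limited). The gripper opens to 85 mm and grips with 20 to 120 N. Pads are 22 mm wide; open, the fingers measure 114 mm over their backs; the gripper's body (76 mm by 85 mm) begins 54 mm behind the grasp point. The pads swing forward as they close: fully open they stand 13 mm farther back than shut.
Start: joints at [1.202, 0.241, 0.005, 1.335, 0, 1.571], TCP at [0.18, 0.466, 0.231] pointing down, gripper open.
Joint ranges: [-2.72, 2.72], [-1.05, 1.87], [-1.09, 1.28], [-1.99, 2.15], [-1.42, 1.44], [-3.14, 3.14]. Speed limits (rad/s): [2.79, 2.79, 3.14, 3.14, 3.14, 3.14].

INTERFACE

Orientations are given as a unit quaternion [x, y, z, w].
In Python, from workcell import bot, vision, ticket gives the robot as it stands.
- The arm moves only by the tool play_rows, never from a script. Its argument "deltas" is one flat list of numbers, 5 for each row, row after row: the opening, from 0 (shut) to 1 (fully open), then the shift along the tool's x, y, z in units of 60 mm (1.0 is 60 mm), then the turn about the tool's z in degrees. A call has 1 to 12 rows; each row shifts and turns the pose as measured when the row begins, along the tool's axes as they then stand; what a row does not reach is not made up. A row lasts 1/8 s, in which the tool goes at most 62.5 mm and 10.7 degrees, less where a joint would pass 70% of its speed; a pose out of reach is approached as far as the arm can. A call is refused whole if a number of a shift passes 1 or a number of a turn 10.7, either way. A call with a gripper value outside its range is refused whole. The fingers move at their own pace and stop on an object; the grip force is fixed at half the most. Time passes only in rows, so rows that do not move let the fingers close. It gives the time, the measured TCP pose, the force and the opening at its end, in the units of the state.
- bot.get_obs(): the state, without advancing time (a new reading comes with each control period).
- vision.camera(name): name is "scene" or "top" or "wrist"; returns a dict with "color" (384x512x3 uint8, blue, green, red), "intrinsics" (3x3 intrinsics, pixels), "rvec" (rotation vector, rad) and "tvec" (3), from world to camera coordinates, as OpenCV has them. Camera axes: x right, y down, z forward; pixel columns grow to the right and rows downward; lengths in m; the calibration is good to about 2 mm. A picture is of the moment at which its call begins. There is no depth.
- ticket.job_done(): hands the job in, once; it reports no verdict.
The state is a dict: "clock": time; "joint_pos": joint angles; "joint_vel": joint speeds; "tau": joint torques, N m; "eef_pos": TCP position; "tool_rot": TCP orientation; "ft_force": force on the tool from outside, world axes, zero at the start; "ft_torque": the same for the moment, N m; "grip_width": finger opening in m.
Only numpy, scipy, OpenCV 4.12 (cv2) and the standard library are available. Lean on these libraries where they do the work, as an engineer would, in place of code of your own. Each camera call takes 0.05 s, during which the arm holds its last target. There are 200 camera calls.

## Working session

There is one attempt and no reset: what is moved stays moved. The work goes in short steps, Python scripts to look and compute and a tool call to move; the robot and the scene stay as the last step left them, time stands still between calls to the robot, and variables do not carry over. Pictures are saved under pics/ and viewed, about 12 in all and at most 16, crops included, and the job is handed in when it is done.

Besides the shell and the picture viewer there is one more tool, called after "Emit:" as a command line: name --argument value ..., lists and objects as JSON in quotes. play_rows: Moves the arm, as the interface text tells. Its arguments: {"type":"object","properties":{"deltas":{"type":"array"}},"required":["deltas"]}

```bash
mkdir -p pics; ls; python3 - <<'E'
from workcell import bot, vision, ticket
import cv2,numpy as np
print(bot.get_obs())
for n in ("top","scene"):
    c=vision.camera(n); im=c["color"]; cv2.imwrite(f"pics/{n}0.png",cv2.resize(im,(800,600),interpolation=cv2.INTER_CUBIC)); 
    np.savez(f"{n}0.npz",**{k:c[k] for k in c})
    R=cv2.Rodrigues(np.array(c["rvec"],float))[0]; print(n,(-R.T@np.array(c["tvec"]).ravel()).round(3),R.round(2).tolist(),np.array(c["intrinsics"]).round(1).tolist())
E
```

```text
pics
{'clock': 0.0, 'joint_pos': array([ 1.20199100e+00,  2.41418556e-01,  3.69647699e-03,  1.33516804e+00,
       -6.21511109e-06,  1.57076881e+00]), 'joint_vel': array([-5.86762427e-04, -1.35756763e-03, -9.82248902e-04,  4.47946728e-04,
        1.45868513e-04,  5.02494708e-05]), 'tau': array([ 1.05130501e-03, -3.72316575e+01,  2.52407759e+01,  1.69190986e-02,
        8.79575009e-05, -2.86664580e-06]), 'eef_pos': array([0.18002419, 0.4657881 , 0.23039956]), 'tool_rot': array([ 8.24764873e-01,  5.65474852e-01, -8.61704441e-04,  5.94534216e-04]), 'ft_force': array([ 0.33629836,  0.51419718, -0.35248641]), 'ft_torque': array([-0.04351798,  0.00672936, -0.00899835]), 'grip_width': 0.08501353262715657}
top [0.285 0.018 1.051] [[0.01, -1.0, 0.02], [-0.98, -0.02, -0.17], [0.17, -0.02, -0.98]] [[418.2, 0.0, 255.1], [0.0, 418.2, 191.0], [0.0, 0.0, 1.0]]
scene [ 1.029 -0.135  0.713] [[0.27, 0.96, 0.0], [0.75, -0.21, -0.63], [-0.61, 0.17, -0.77]] [[383.8, 0.0, 249.0], [0.0, 383.8, 196.2], [0.0, 0.0, 1.0]]
```

View pics/top0.png

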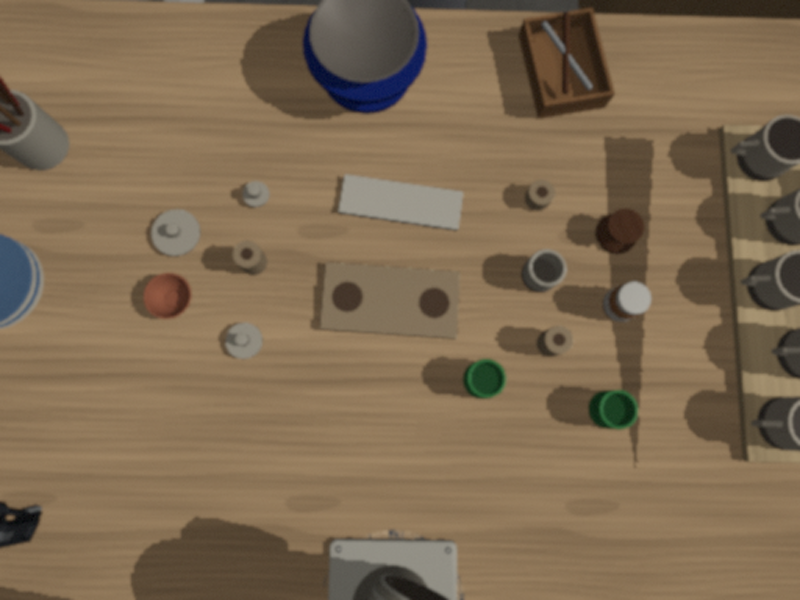

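View pics/scene0.png

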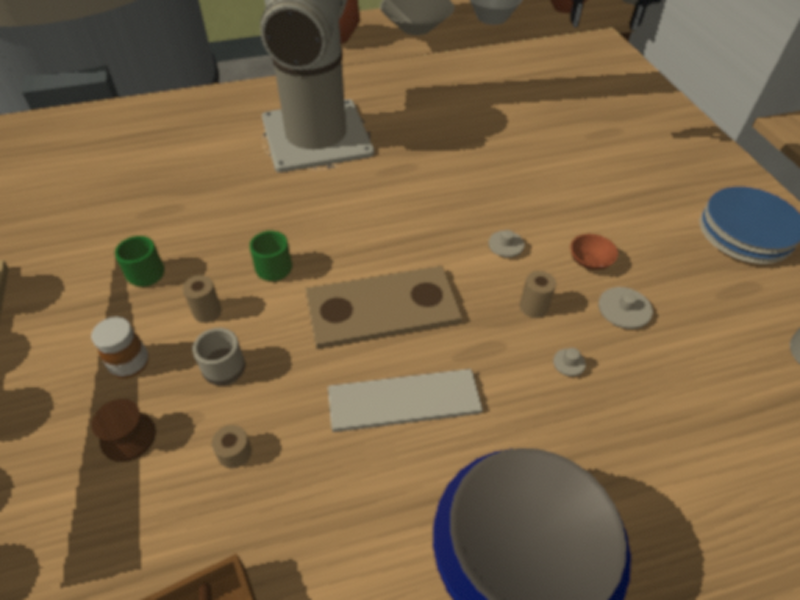

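Top view: slab (390,300) with marks at (347,296) and (434,303), shelf (400,203), props at (248,257), (540,193) and (556,341). The jar is at (545,270) and the green look-alikes at (485,378) and (614,409). Lids are at (175,232) large, (255,194) small and (242,341) middle. The middle lid should be lid_1, and the prop at (540,193) looks like the short one; I'll confirm both in an enlarged crop.

```bash
cat > h.py <<'E'
import numpy as np, cv2
from scipy.spatial.transform import Rotation as Rot
def cam(c): return cv2.Rodrigues(np.array(c["rvec"],float))[0],np.array(c["tvec"],float).ravel(),np.array(c["intrinsics"],float)
def back(c,uv,z):
    R,t,K=cam(c); o=-R.T@t; d=R.T@np.linalg.solve(K,[*uv,1]); return (o+d*(z-o[2])/d[2])
def proj(c,p): return cv2.projectPoints(np.array(p,float).reshape(-1,1,3),np.array(c["rvec"],float),np.array(c["tvec"],float),np.array(c["intrinsics"],float),None)[0].reshape(-1,2)
def tri(c1,u1,c2,u2):
    P=[]
    for c in(c1,c2): R,t,K=cam(c); P.append(K@np.c_[R,t])
    X=cv2.triangulatePoints(P[0],P[1],np.array(u1,float).reshape(2,1),np.array(u2,float).reshape(2,1)); return (X[:3]/X[3]).ravel()
def move(o,target,yaw=None):
    "tool-axis shift in 60 mm units to target, turn deg so that jaw axis (tool x) lies along world yaw (mod pi)"
    R=Rot.from_quat(o["tool_rot"]).as_matrix(); d=R.T@(np.array(target)-o["eef_pos"])/0.06
    cur=np.degrees(np.arctan2(R[1,0],R[0,0])); out=d.round(2),'jaw yaw',round(cur,1)
    if yaw is not None:
        e=(yaw-cur+90)%180-90; out+=('tool turn',round(-e,1),'j6',round(o["joint_pos"][5],2))
    return out
E
python3 - <<'E'
import numpy as np,cv2
from h import *
T=dict(np.load("top0.npz"));S=dict(np.load("scene0.npz"))
s=.64
# confirm heights by triangulating the dot/knob tops
for n,a,b in [("propL",(248,254),(541,281)),("propFar",(541,192),(230,440)),("propNear",(559,340),(200,285)),("lidmid",(240,338),(507,236)),("lidbig",(173,229),(629,297)),("lidsmall",(253,190),(571,353))]:
    print(n,tri(T,np.array(a)*s,S,np.array(b)*s).round(3))
def crop(im,x0,y0,w,h): return cv2.resize(im[y0:y0+h,x0:x0+w],(400,300),interpolation=cv2.INTER_CUBIC)
t=T["color"];q=S["color"]
m=np.vstack([np.hstack([crop(t,90,105,100,75+0),crop(t,90,165,100,75)]),np.hstack([crop(t,320,105,100,75),crop(t,320,165,100,75)])])
cv2.imwrite("pics/crops.png",m)
cv2.imwrite("pics/slab.png",cv2.resize(t[105:225,200:300+10],(733,800))[:, :] if 0 else cv2.resize(t[105:225,195:305],(550,600),interpolation=cv2.INTER_CUBIC))
E
```

```text
propL [0.526 0.235 0.057]
propFar [ 0.646 -0.233  0.031]
propNear [ 0.4   -0.247  0.057]
lidmid [0.397 0.244 0.026]
lidbig [0.571 0.362 0.031]
lidsmall [0.639 0.237 0.029]
```

View pics/crops.png

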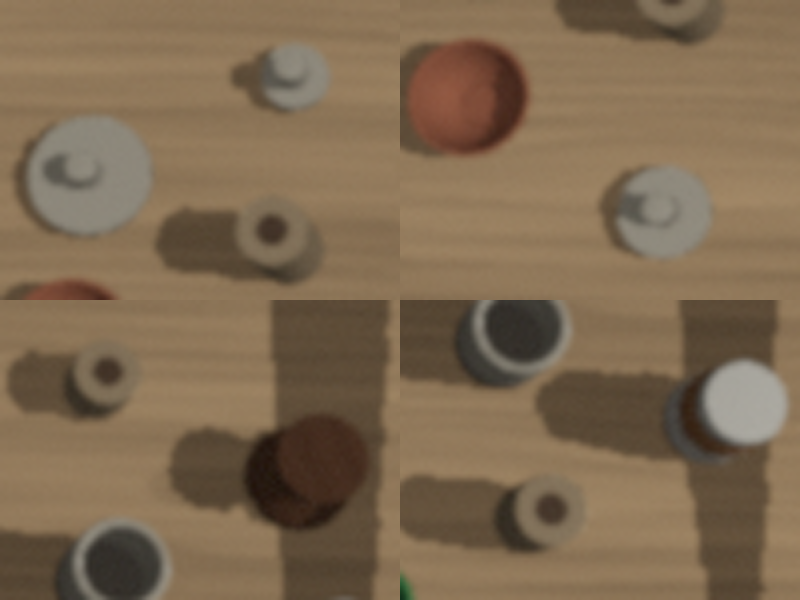

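View pics/slab.png

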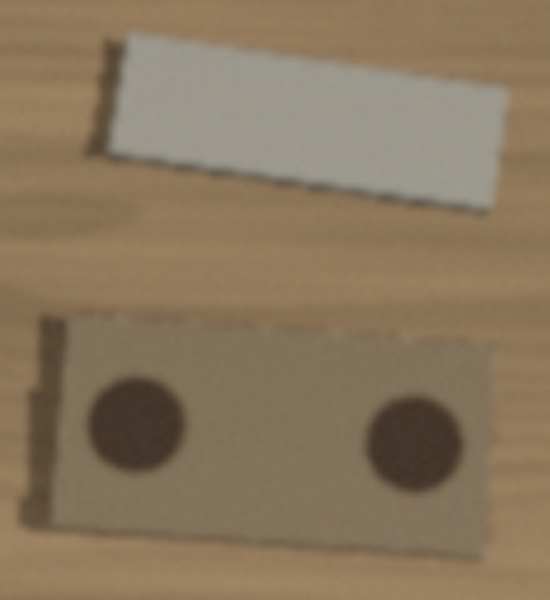

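The crops agree with the triangulated heights. The far prop at top (540,193) has its top at about 31 mm, so it is the short one; the left and near props are tall (about 57 mm). The middle-sized lid at (242,341) is lid_1. The grey-cream open vessel at (545,270) is the jar, since the green cups, white-capped pot and brown pot don't fit the description.

```bash
python3 - <<'E'
from h import *
from workcell import bot
T=dict(np.load("top0.npz"));S=dict(np.load("scene0.npz"))
def c(x,y,x0,y0,s): return ((x+.5)/s-.5+x0,(y+.5)/s-.5+y0)
P=dict(propL=(c(272,229,90,105,4),.06),propN=(c(152,208,320,165,4),.06),jar=(c(122,267,320,105,4),.06),lidDisc=(c(263,212,90,165,4),.014),lidKnob=(c(259,210,90,165,4),.034))
for k,(uv,z) in P.items(): print(k,back(T,uv,z).round(4))
S5=lambda x,y,z:back(T,c(x,y,195,105,5),z)
m1,m2=S5(136,424,.015),S5(414,444,.015); print("marks",m1.round(4),m2.round(4),"mid",((m1+m2)/2).round(4),"dist",np.linalg.norm(m1-m2),"yaw long",np.degrees(np.arctan2(*(m1-m2)[1::-1])))
q=[S5(*p,.012) for p in((127,33),(507,90),(491,212),(108,155))]; print(np.mean(q,0).round(4),[np.linalg.norm(q[i]-q[i-1]).round(3) for i in range(4)]); 
d=q[0]+q[3]-q[1]-q[2];print("shelf long yaw",np.degrees(np.arctan2(d[1],d[0])))
# scene cross-check: marks, props
k=lambda x,y:c(x,y,0,0,1.5625)
for n,p,z in [("m2",(336,310),.015),("m1",(427,294),.015),("propL",(541,281),.06),("propN",(200,285),.06),("knob",(507,236),.034)]: print("scene",n,back(S,k(*p),z).round(4))
print(move(bot.get_obs(),(.526,.235,.2),90))
E
```

```text
propL [0.5264 0.236  0.06  ]
propN [ 0.4015 -0.2478  0.06  ]
jar [ 0.5122 -0.2325  0.06  ]
lidDisc [0.3957 0.2438 0.014 ]
lidKnob [0.3947 0.2419 0.034 ]
marks [0.4696 0.0815 0.015 ] [ 0.462  -0.0585  0.015 ] mid [0.4658 0.0115 0.015 ] dist 0.14017300877663424 yaw long 86.90011177584704
[ 0.6307 -0.0028  0.012 ] [np.float64(0.067), np.float64(0.2), np.float64(0.066), np.float64(0.2)]
shelf long yaw 82.41523850981406
scene m2 [ 0.4645 -0.0603  0.015 ]
scene m1 [0.4712 0.0805 0.015 ]
scene propL [0.5281 0.2343 0.06  ]
scene propN [ 0.4024 -0.245   0.06  ]
scene knob [0.4037 0.2372 0.034 ]
(array([-1.51,  6.77,  0.51]), 'jaw yaw', np.float64(68.9), 'tool turn', np.float64(-21.1), 'j6', np.float64(1.57))
```

Emit:
play_rows --deltas '[1,-0.19,0.84,0,0,1,-0.19,0.84,0,0,1,-0.19,0.84,0,0,1,-0.19,0.84,0,0,1,0,0,0,10.3,1,0,0,0,10.3,1,0,0,0,10.3,1,0,0,0,10.3,1,0,0,0,10.3,1,0,0,0,10.3,1,0,0,0,10.3]'

```text
clock: 1.48
eef_pos: [0.3552, 0.3445, 0.2243]
tool_rot: [0.999, -0.047, -0.004, 0.006]
ft_force: [0.1, 0.1, -0.2]
grip_width: 0.0854
```

```bash
cat > s.py <<'E'
import sys
from h import *
from workcell import bot
o=bot.get_obs(); a=[float(v) for v in sys.argv[1:]]
print('t',round(o['clock'],2),'pos',o['eef_pos'].round(4),'F',o['ft_force'].round(1),'w',round(o['grip_width'],4),'j',o['joint_pos'].round(2))
print(move(o,a[:3],a[3] if len(a)>3 else None))
E
python3 s.py .527 .235 .15 -3.1
```

```text
t 1.48 pos [0.3552 0.3445 0.2243] F [ 0.1  0.1 -0.2] w 0.0854 j [ 0.77  0.24 -0.01  1.33 -0.    2.44]
(array([3.03, 1.53, 1.23]), 'jaw yaw', np.float64(-5.4), 'tool turn', np.float64(-2.3), 'j6', np.float64(2.44))
```

Emit:
play_rows --deltas '[1,0.76,0.38,0.1,-0.6,1,0.76,0.38,0.1,-0.6,1,0.76,0.38,0.1,-0.6,1,0.76,0.38,0.1,-0.5,1,0,0,0,0]'

```text
clock: 2.1
eef_pos: [0.5331, 0.2368, 0.1961]
tool_rot: [1.0, -0.025, -0.006, 0.006]
ft_force: [-0.7, 0.5, 0.7]
grip_width: 0.0856
```

```bash
python3 s.py .527 .235 .02 -3.1; python3 - <<'E'
from workcell import vision
from h import *
c=vision.camera("wrist"); im=c["color"]
for p in proj(c,[(.527,.235,.06)]): cv2.drawMarker(im,tuple(int(v) for v in p.round()),(0,0,255),cv2.MARKER_CROSS,12,1)
cv2.imwrite("pics/w1.png",im)
E
```

```text
t 2.1 pos [0.5331 0.2368 0.1961] F [-0.7  0.5  0.7] w 0.0856 j [ 0.42  0.44  0.19  1.34 -0.01  2.04]
(array([-0.06, -0.  ,  2.94]), 'jaw yaw', np.float64(-2.9), 'tool turn', np.float64(0.2), 'j6', np.float64(2.04))
```

View pics/w1.png

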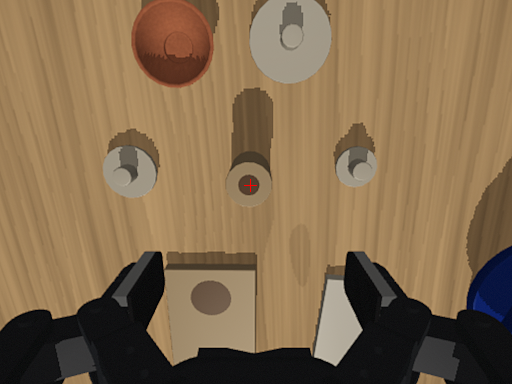

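The wrist picture shows the red cross (my estimate) on the prop's dot at (250,185), so the calibration agrees. I'm going down.

Emit:
play_rows --deltas '[1,-0.06,0,0.6,0,1,0,0,0.8,0,1,0,0,0.8,0,1,0,0,0.4,0,1,0,0,0.3,0,1,0,0,0,0]'

```text
clock: 2.9
eef_pos: [0.5192, 0.2411, 0.0193]
tool_rot: [1.0, -0.02, -0.008, 0.005]
ft_force: [-0.1, -0.3, 0.4]
grip_width: 0.0857
```

```bash
python3 s.py .527 .235 .02 -3.1
```

```text
t 2.9 pos [0.5192 0.2411 0.0193] F [-0.1 -0.3  0.4] w 0.0857 j [ 0.44  0.57 -0.09  0.93 -0.    2.05]
(array([ 0.13,  0.1 , -0.01]), 'jaw yaw', np.float64(-2.3), 'tool turn', np.float64(0.8), 'j6', np.float64(2.05))
```

Emit:
play_rows --deltas '[1,0.13,0.1,0,0.8,1,0,0,0,0,0,0,0,0,0,0,0,0,0,0,0,0,0,0,0,0,0,0,0,0,0,0,0,0,0,0,0,0,0,0]'

```text
clock: 3.9
eef_pos: [0.5292, 0.2363, 0.0236]
tool_rot: [1.0, -0.027, -0.005, 0.003]
ft_force: [0.1, -0.8, 0.6]
grip_width: 0.0424
```

```bash
python3 s.py .4704 .081 .13 -3.1
```

```text
t 3.9 pos [0.5292 0.2363 0.0236] F [ 0.1 -0.8  0.6] w 0.0424 j [ 0.42  0.57 -0.07  0.94 -0.    2.05]
(array([-0.85,  2.65, -1.75]), 'jaw yaw', np.float64(-3.1), 'tool turn', np.float64(0.0), 'j6', np.float64(2.05))
```

Emit:
play_rows --deltas '[0,0,0,-0.5,0,0,0,0,-0.7,0,0,-0.1,0.3,-0.5,0,0,-0.25,0.8,0,0,0,-0.25,0.8,0,0,0,-0.25,0.7,0,0,0,0,0,0,0,0,0,0,0,0]'

```text
clock: 4.9
eef_pos: [0.4688, 0.0802, 0.1289]
tool_rot: [1.0, -0.026, -0.005, 0.004]
ft_force: [-0.0, 0.5, -1.6]
grip_width: 0.0432
```

```bash
python3 s.py .4704 .082 .05 -3.1
```

```text
t 4.9 pos [0.4688 0.0802 0.1289] F [-0.   0.5 -1.6] w 0.0432 j [ 0.17  0.27 -0.23  1.08 -0.01  1.8 ]
(array([ 0.04, -0.04,  1.31]), 'jaw yaw', np.float64(-3.0), 'tool turn', np.float64(0.1), 'j6', np.float64(1.8))
```

Emit:
play_rows --deltas '[0,0.04,-0.04,0.4,0,0,0,0,0.4,0,0,0,0,0.3,0,0,0,0,0.2,0,0,0,0,0,0]'

```text
clock: 5.52
eef_pos: [0.4744, 0.0872, 0.0486]
tool_rot: [1.0, -0.023, -0.004, 0.003]
ft_force: [0.5, -0.0, -1.5]
grip_width: 0.0423
```

```bash
python3 s.py .4704 .082 .0385 -3.1
```

```text
t 5.53 pos [0.4744 0.0872 0.0486] F [ 0.5 -0.  -1.5] w 0.0423 j [ 0.19  0.38 -0.32  0.88 -0.01  1.8 ]
(array([-0.06,  0.09,  0.17]), 'jaw yaw', np.float64(-2.6), 'tool turn', np.float64(0.5), 'j6', np.float64(1.8))
```

Emit:
play_rows --deltas '[0,-0.06,0.09,0,0.5,0,0,0,0,0,0,0,0,0.06,0,0,0,0,0.05,0,0,0,0,0,0]'

```text
clock: 6.15
eef_pos: [0.4723, 0.0822, 0.0438]
tool_rot: [1.0, -0.027, -0.001, 0.003]
ft_force: [-0.2, -0.4, -0.6]
grip_width: 0.0425
```

```bash
python3 s.py .4704 .082 .0385 -3.1
```

```text
t 6.15 pos [0.4723 0.0822 0.0438] F [-0.2 -0.4 -0.6] w 0.0425 j [ 0.18  0.37 -0.34  0.86 -0.01  1.8 ]
(array([-0.03,  0.  ,  0.09]), 'jaw yaw', np.float64(-3.1), 'tool turn', np.float64(-0.0), 'j6', np.float64(1.8))
```

Emit:
play_rows --deltas '[0,-0.03,0,0.03,0,0,0,0,0.03,0,0,0,0,0.03,0,0,0,0,0,0]'

```text
clock: 6.65
eef_pos: [0.4706, 0.0823, 0.0385]
tool_rot: [1.0, -0.027, -0.001, 0.003]
ft_force: [-0.5, -0.3, 0.2]
grip_width: 0.0425
```

```bash
python3 s.py .4704 .082 .0385 -3.1
```

```text
t 6.65 pos [0.4706 0.0823 0.0385] F [-0.5 -0.3  0.2] w 0.0425 j [ 0.18  0.38 -0.35  0.84 -0.01  1.8 ]
(array([-0.  ,  0.01, -0.  ]), 'jaw yaw', np.float64(-3.1), 'tool turn', np.float64(-0.0), 'j6', np.float64(1.8))
```

Emit:
play_rows --deltas '[1,0,0,0,0,1,0,0,0,0,1,0,0,0,0,1,0,0,0,0,1,0,0,-0.6,0,1,0,0,-0.7,0,1,0,0,-0.5,0,1,-0.2,0.9,0,0,1,-0.2,0.9,0,0,1,-0.2,0.9,0,0,1,-0.2,0.9,0,0,1,0,0,0,0]'

```text
clock: 8.15
eef_pos: [0.4122, -0.1357, 0.1524]
tool_rot: [1.0, -0.025, 0.002, 0.004]
ft_force: [-0.5, 1.5, 0.6]
grip_width: 0.0854
```

```bash
python3 s.py .402 -.246 .1 -3.1
```

```text
t 8.15 pos [ 0.4122 -0.1357  0.1524] F [-0.5  1.5  0.6] w 0.0854 j [-0.31  0.16 -0.31  1.09 -0.01  1.31]
(array([-0.08,  1.84,  0.89]), 'jaw yaw', np.float64(-2.9), 'tool turn', np.float64(0.2), 'j6', np.float64(1.31))
```

Emit:
play_rows --deltas '[1,-0.04,0.9,0,0,1,-0.04,0.9,0,0,1,0,0,0.45,0,1,0,0,0.4,0,1,0,0,0,0]'

```text
clock: 8.78
eef_pos: [0.4051, -0.2446, 0.1017]
tool_rot: [1.0, -0.023, 0.004, 0.003]
ft_force: [0.1, -0.2, 0.0]
grip_width: 0.0856
```

```bash
python3 s.py .402 -.246 .0236 -3.1
```

```text
t 8.78 pos [ 0.4051 -0.2446  0.1017] F [ 0.1 -0.2  0. ] w 0.0856 j [-0.54  0.28 -0.3   0.98 -0.    1.08]
(array([-0.06,  0.02,  1.3 ]), 'jaw yaw', np.float64(-2.7), 'tool turn', np.float64(0.4), 'j6', np.float64(1.08))
```

Emit:
play_rows --deltas '[1,-0.06,0.02,0.4,0,1,0,0,0.4,0,1,0,0,0.3,0,1,0,0,0.2,0,1,0,0,0,0]'

```text
clock: 9.4
eef_pos: [0.4076, -0.2445, 0.0264]
tool_rot: [1.0, -0.02, 0.007, 0.005]
ft_force: [-0.0, 0.5, -0.0]
grip_width: 0.0852
```

```bash
python3 s.py .402 -.246 .0236 -3.1
```

```text
t 9.4 pos [ 0.4076 -0.2445  0.0264] F [-0.   0.5 -0. ] w 0.0852 j [-0.54  0.38 -0.39  0.78 -0.    1.07]
(array([-0.09,  0.03,  0.05]), 'jaw yaw', np.float64(-2.3), 'tool turn', np.float64(0.8), 'j6', np.float64(1.07))
```

Emit:
play_rows --deltas '[1,-0.09,0.03,0.05,0.8,1,0,0,0,0,0,0,0,0,0,0,0,0,0,0,0,0,0,0,0,0,0,0,0,0,0,0,0,0,0,0,0,0,0,0]'

```text
clock: 10.4
eef_pos: [0.4034, -0.2471, 0.0261]
tool_rot: [1.0, -0.028, 0.009, 0.006]
ft_force: [-0.2, -0.4, 2.1]
grip_width: 0.0429
```

```bash
python3 s.py .463 -.0594 .125 -3.1
```

```text
t 10.4 pos [ 0.4034 -0.2471  0.0261] F [-0.2 -0.4  2.1] w 0.0429 j [-0.55  0.37 -0.4   0.77 -0.    1.08]
(array([ 0.85, -3.16, -1.67]), 'jaw yaw', np.float64(-3.2), 'tool turn', np.float64(-0.1), 'j6', np.float64(1.08))
```

Emit:
play_rows --deltas '[0,0,0,-0.5,0,0,0,0,-0.7,0,0,0.1,-0.4,-0.5,0,0,0.25,-0.9,0,0,0,0.25,-0.9,0,0,0,0.25,-0.9,0,0,0,0,0,0,0,0,0,0,0,0]'

```text
clock: 11.4
eef_pos: [0.465, -0.0576, 0.1281]
tool_rot: [1.0, -0.029, 0.009, 0.005]
ft_force: [0.1, -0.3, -2.4]
grip_width: 0.0429
```

```bash
python3 s.py .463 -.06 .052 -3.1
```

```text
t 11.4 pos [ 0.465  -0.0576  0.1281] F [ 0.1 -0.3 -2.4] w 0.0429 j [-0.12  0.24 -0.28  1.03 -0.01  1.51]
(array([-0.05,  0.03,  1.27]), 'jaw yaw', np.float64(-3.3), 'tool turn', np.float64(-0.2), 'j6', np.float64(1.51))
```

Emit:
play_rows --deltas '[0,-0.05,0.03,0.4,0,0,0,0,0.4,0,0,0,0,0.3,0,0,0,0,0.15,0,0,0,0,0,0]'

```text
clock: 12.02
eef_pos: [0.4615, -0.0664, 0.0508]
tool_rot: [0.999, -0.034, 0.009, 0.005]
ft_force: [-0.3, 0.8, -1.0]
grip_width: 0.0425
```

```bash
python3 s.py .463 -.06 .0411 -3.1
```

```text
t 12.03 pos [ 0.4615 -0.0664  0.0508] F [-0.3  0.8 -1. ] w 0.0425 j [-0.14  0.33 -0.39  0.83 -0.01  1.5 ]
(array([ 0.02, -0.11,  0.16]), 'jaw yaw', np.float64(-3.9), 'tool turn', np.float64(-0.8), 'j6', np.float64(1.5))
```

Emit:
play_rows --deltas '[0,0.02,-0.11,0.02,-0.8,0,0,0,0,0,0,0,0,0.06,0,0,0,0,0,0]'

```text
clock: 12.52
eef_pos: [0.465, -0.0601, 0.0477]
tool_rot: [1.0, -0.027, 0.011, 0.005]
ft_force: [-0.4, 0.3, -1.6]
grip_width: 0.0427
```

```bash
python3 s.py .463 -.06 .0411 -3.1
```

```text
t 12.53 pos [ 0.465  -0.0601  0.0477] F [-0.4  0.3 -1.6] w 0.0427 j [-0.12  0.33 -0.39  0.82 -0.01  1.5 ]
(array([-0.04, -0.  ,  0.11]), 'jaw yaw', np.float64(-3.1), 'tool turn', np.float64(0.0), 'j6', np.float64(1.5))
```

Emit:
play_rows --deltas '[0,-0.04,0,0.03,0,0,0,0,0.04,0,0,0,0,0.03,0,0,0,0,0,0]'

```text
clock: 13.02
eef_pos: [0.4625, -0.0599, 0.0413]
tool_rot: [1.0, -0.027, 0.011, 0.005]
ft_force: [-0.1, 0.4, -0.9]
grip_width: 0.0427
```

```bash
python3 s.py .463 -.06 .0411 -3.1
```

```text
t 13.03 pos [ 0.4625 -0.0599  0.0413] F [-0.1  0.4 -0.9] w 0.0427 j [-0.12  0.34 -0.41  0.8  -0.01  1.5 ]
(array([0.01, 0.  , 0.  ]), 'jaw yaw', np.float64(-3.1), 'tool turn', np.float64(0.0), 'j6', np.float64(1.5))
```

Emit:
play_rows --deltas '[0,0,0,0.02,0,1,0,0,0,0,1,0,0,0,0,1,0,0,0,0,1,0,0,0,0,1,0,0,-0.6,0,1,0,0,-0.7,0,1,0,0,-0.6,0,1,0.9,-0.37,0,0,1,0.9,-0.37,0,0,1,0.9,-0.37,0,4.5,1,0,0,0,0]'

```text
clock: 14.52
eef_pos: [0.6299, 0.0002, 0.1607]
tool_rot: [0.998, -0.068, 0.011, 0.005]
ft_force: [-1.3, 0.1, -0.4]
grip_width: 0.0857
```

```bash
python3 s.py .631 -.003 .06 -7.6;  python3 - <<'E'
from workcell import vision
from h import *
o=[]
for n in("top","wrist"):
    c=vision.camera(n); im=c["color"].copy()
    np.savez(n+"1.npz",**c)
    pts=[(.4704,.081,.075),(.463,-.0594,.075),(.631,-.003,.012)] if n=="top" else [(.631,-.003,.012)]
    for p in proj(c,pts): cv2.drawMarker(im,tuple(int(v) for v in p.round()),(0,0,255),cv2.MARKER_CROSS,5,1)
    o.append(cv2.resize(im[100:230,190:310],(400,433),interpolation=cv2.INTER_CUBIC) if n=="top" else cv2.resize(im,(400,300)))
o[1]=np.vstack([o[1],np.zeros((133,400,3),np.uint8)])
cv2.imwrite("pics/m2.png",np.hstack(o))
E
```

```text
t 14.53 pos [6.299e-01 2.000e-04 1.607e-01] F [-1.3  0.1 -0.4] w 0.0857 j [ 0.01  0.52  0.23  1.26 -0.01  1.71]
(array([-0.01,  0.04,  1.68]), 'jaw yaw', np.float64(-7.8), 'tool turn', np.float64(-0.2), 'j6', np.float64(1.71))
```

View pics/m2.png

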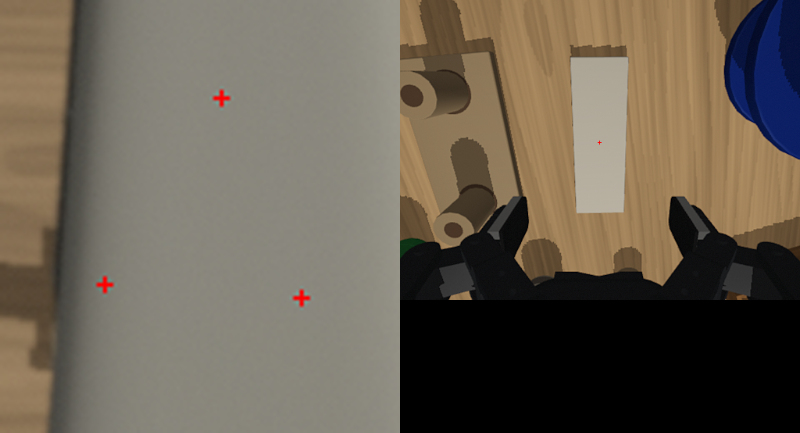

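The wrist view shows both props upright on the slab and the shelf centred under my cross at (599,142). The top view is blocked by the arm.

Emit:
play_rows --deltas '[1,-0.01,0.04,0.5,0,1,0,0,0.6,0,1,0,0,0.5,0,1,0,0,0.4,0,1,0,0,0,0]'

```text
clock: 15.25
eef_pos: [0.6218, -0.0082, 0.0429]
tool_rot: [0.997, -0.07, 0.011, 0.006]
ft_force: [0.4, 0.4, 0.8]
grip_width: 0.0854
```

```bash
python3 s.py .631 -.003 .005 -7.6
```

```text
t 15.25 pos [ 0.6218 -0.0082  0.0429] F [0.4 0.4 0.8] w 0.0854 j [-0.01  0.6   0.04  0.99 -0.01  1.7 ]
(array([ 0.13, -0.11,  0.63]), 'jaw yaw', np.float64(-8.0), 'tool turn', np.float64(-0.4), 'j6', np.float64(1.7))
```

Emit:
play_rows --deltas '[1,0.13,-0.11,0.2,-0.4,1,0.02,0,0.3,0,1,0,0,0,0]'

```text
clock: 15.62
eef_pos: [0.6341, -0.0035, 0.0149]
tool_rot: [0.998, -0.067, 0.013, 0.006]
ft_force: [-0.9, -0.2, -0.3]
grip_width: 0.0853
```

```bash
python3 s.py .631 -.003 -.003 -7.6
```

```text
t 15.62 pos [ 0.6341 -0.0035  0.0149] F [-0.9 -0.2 -0.3] w 0.0853 j [ 0.    0.65  0.04  0.94 -0.01  1.7 ]
(array([-0.06, -0.  ,  0.3 ]), 'jaw yaw', np.float64(-7.6), 'tool turn', np.float64(-0.0), 'j6', np.float64(1.7))
```

Emit:
play_rows --deltas '[1,-0.06,0,0.1,0,1,0,0,0.1,0,1,0,0,0.08,0,1,0,0,0,0]'

```text
clock: 16.12
eef_pos: [0.6312, -0.0031, -0.0025]
tool_rot: [0.998, -0.066, 0.014, 0.006]
ft_force: [-0.4, 0.0, 0.1]
grip_width: 0.0855
```

```bash
python3 s.py .631 -.003 -.004 -7.6
```

```text
t 16.12 pos [ 0.6312 -0.0031 -0.0025] F [-0.4  0.   0.1] w 0.0855 j [ 0.    0.66  0.02  0.9  -0.01  1.7 ]
(array([-0.  , -0.  ,  0.03]), 'jaw yaw', np.float64(-7.6), 'tool turn', np.float64(-0.0), 'j6', np.float64(1.7))
```

Emit:
play_rows --deltas '[0.85,0,0,0,0,0.85,0,0,0.02,0,0,0,0,0,0,0,0,0,0,0,0,0,0,0,0,0,0,0,0,0,0,0,0,0,0]'

```text
clock: 17.0
eef_pos: [0.6323, -0.0032, -0.0025]
tool_rot: [0.998, -0.066, 0.015, 0.005]
ft_force: [-0.1, 0.4, 0.4]
grip_width: 0.0644
```

```bash
python3 s.py .4667 .0108 .15 -3.1
```

```text
t 17.0 pos [ 0.6323 -0.0032 -0.0025] F [-0.1  0.4  0.4] w 0.0644 j [ 0.    0.66  0.02  0.9  -0.01  1.7 ]
(array([-2.69,  0.16, -2.62]), 'jaw yaw', np.float64(-7.6), 'tool turn', np.float64(-4.5), 'j6', np.float64(1.7))
```

Gripped at 64 mm. I'll lift a little and check the hold.

Emit:
play_rows --deltas '[0,0,0,-0.2,0,0,0,0,-0.4,0,0,0,0,-0.6,0,0,0,0,-0.7,0,0,0,0,-0.6,0,0,0,0,0,0]'

```text
clock: 17.75
eef_pos: [0.6243, -0.0011, 0.1495]
tool_rot: [0.998, -0.066, 0.01, 0.006]
ft_force: [1.6, -0.3, -4.2]
grip_width: 0.0639
```

```bash
python3 s.py .4667 .0108 .15 -3.1;  python3 - <<'E'
from workcell import vision
from h import *
o=[]
for n in("scene","wrist"):
    c=vision.camera(n); o.append(cv2.resize(c["color"],(400,300)) if n=="wrist" else cv2.resize(c["color"][90:330,100:420],(400,300)))
cv2.imwrite("pics/m3.png",np.hstack(o))
E
```

```text
t 17.75 pos [ 0.6243 -0.0011  0.1495] F [ 1.6 -0.3 -4.2] w 0.0639 j [ 0.    0.51  0.19  1.23 -0.01  1.71]
(array([-2.63,  0.15, -0.06]), 'jaw yaw', np.float64(-7.6), 'tool turn', np.float64(-4.5), 'j6', np.float64(1.71))
```

View pics/m3.png

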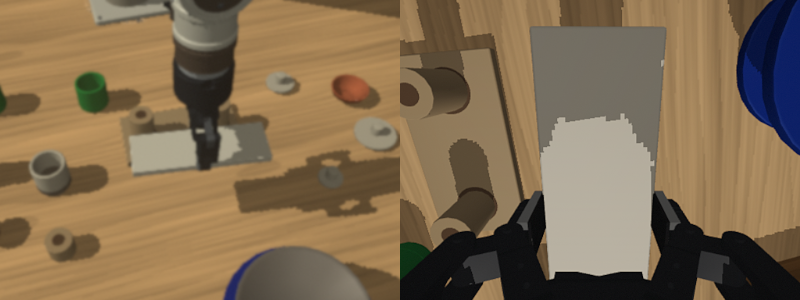

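The shelf is held level, gripped at its middle. I'm carrying it over the props.

Emit:
play_rows --deltas '[0,-0.66,0.04,0,0,0,-0.66,0.04,0,0,0,-0.66,0.04,0,0,0,-0.65,0.04,0,0,0,0,0,0.3,-4.5,0,0,0,0,0]'

```text
clock: 18.6
eef_pos: [0.4471, 0.01, 0.1098]
tool_rot: [1.0, -0.027, -0.009, 0.007]
ft_force: [-0.0, -0.3, -3.9]
grip_width: 0.0641
```

```bash
python3 s.py .4667 .0108 .085 -3.1
```

```text
t 18.6 pos [0.4471 0.01   0.1098] F [-0.  -0.3 -3.9] w 0.0641 j [ 0.03  0.25 -0.32  1.02 -0.01  1.66]
(array([ 0.33, -0.04,  0.41]), 'jaw yaw', np.float64(-3.1), 'tool turn', np.float64(0.0), 'j6', np.float64(1.66))
```

Emit:
play_rows --deltas '[0,0.33,-0.04,0,0,0,0,0,0,0]'

```text
clock: 18.85
eef_pos: [0.466, 0.0112, 0.1077]
tool_rot: [1.0, -0.028, -0.012, 0.007]
ft_force: [-0.3, 0.1, -3.0]
grip_width: 0.064
```

```bash
python3 s.py .4667 .0108 .08 -3.1;  python3 - <<'E'
from workcell import vision
from h import *
o=[]
for n in("scene","wrist"):
    c=vision.camera(n); im=c["color"].copy()
    pts=[(.4704,.081,.075),(.463,-.0594,.075)]
    for p in proj(c,pts): cv2.drawMarker(im,tuple(int(v) for v in p.round()),(0,0,255),cv2.MARKER_CROSS,7,1)
    o.append(cv2.resize(im,(400,300)) if n=="wrist" else cv2.resize(im[140:260,160:320],(400,300),interpolation=cv2.INTER_CUBIC))
cv2.imwrite("pics/m4.png",np.hstack(o))
E
```

```text
t 18.85 pos [0.466  0.0112 0.1077] F [-0.3  0.1 -3. ] w 0.064 j [ 0.03  0.29 -0.27  1.03 -0.01  1.66]
(array([ 0.02, -0.  ,  0.46]), 'jaw yaw', np.float64(-3.2), 'tool turn', np.float64(-0.1), 'j6', np.float64(1.66))
```

View pics/m4.png

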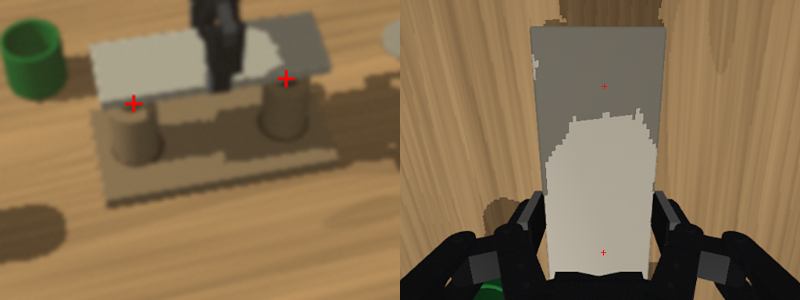

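Emit:
play_rows --deltas '[0,0.02,0,0.2,0,0,0,0,0.2,0,0,0,0,0,0]'

```text
clock: 19.32
eef_pos: [0.4631, 0.0105, 0.0812]
tool_rot: [0.999, -0.028, -0.014, 0.007]
ft_force: [-0.8, -0.3, -2.5]
grip_width: 0.0641
```

```bash
python3 s.py .4667 .0108 .0735 -3.1
```

```text
t 19.32 pos [0.4631 0.0105 0.0812] F [-0.8 -0.3 -2.5] w 0.0641 j [ 0.03  0.32 -0.31  0.97 -0.01  1.66]
(array([ 0.06, -0.01,  0.13]), 'jaw yaw', np.float64(-3.2), 'tool turn', np.float64(-0.1), 'j6', np.float64(1.66))
```

Emit:
play_rows --deltas '[0,0.07,-0.01,0.02,0,0,0,0,0.04,0,0,0,0,0.03,0,0,0,0,0,0]'

```text
clock: 19.82
eef_pos: [0.4679, 0.0109, 0.0757]
tool_rot: [0.999, -0.028, -0.014, 0.007]
ft_force: [0.4, 0.6, -4.6]
grip_width: 0.0642
```

```bash
python3 s.py .4667 .0108 .0725 -3.1
```

```text
t 19.82 pos [0.4679 0.0109 0.0757] F [ 0.4  0.6 -4.6] w 0.0642 j [ 0.03  0.33 -0.31  0.96 -0.01  1.66]
(array([-0.02,  0.  ,  0.05]), 'jaw yaw', np.float64(-3.2), 'tool turn', np.float64(-0.1), 'j6', np.float64(1.66))
```

Emit:
play_rows --deltas '[0,-0.02,0,0.03,0,0,0,0,0.02,0,0,0,0,0,0]'

```text
clock: 20.2
eef_pos: [0.4674, 0.011, 0.0736]
tool_rot: [1.0, -0.028, -0.012, 0.007]
ft_force: [-0.5, 0.4, -2.6]
grip_width: 0.064
```

```bash
python3 s.py .4667 .0108 .0725 -3.1
```

```text
t 20.2 pos [0.4674 0.011  0.0736] F [-0.5  0.4 -2.6] w 0.064 j [ 0.03  0.33 -0.31  0.95 -0.01  1.66]
(array([-0.01,  0.  ,  0.02]), 'jaw yaw', np.float64(-3.2), 'tool turn', np.float64(-0.1), 'j6', np.float64(1.66))
```

Emit:
play_rows --deltas '[0,-0.01,0,0.03,0,0,0,0,0.01,0,0,0,0,0,0]'

```text
clock: 20.58
eef_pos: [0.4689, 0.0109, 0.0734]
tool_rot: [1.0, -0.028, -0.01, 0.007]
ft_force: [-0.7, 0.2, -0.8]
grip_width: 0.0641
```

```bash
python3 s.py .4667 .0108 .0725 -3.1
```

```text
t 20.57 pos [0.4689 0.0109 0.0734] F [-0.7  0.2 -0.8] w 0.0641 j [ 0.03  0.33 -0.32  0.95 -0.01  1.66]
(array([-0.04,  0.  ,  0.02]), 'jaw yaw', np.float64(-3.3), 'tool turn', np.float64(-0.2), 'j6', np.float64(1.66))
```

Emit:
play_rows --deltas '[0,-0.03,0,-0.03,-0.2,0,0,0,0.03,0,0,0,0,0.01,0,0,0,0,0,0]'

```text
clock: 21.08
eef_pos: [0.4677, 0.011, 0.0734]
tool_rot: [1.0, -0.026, -0.009, 0.007]
ft_force: [-1.2, 0.1, 0.3]
grip_width: 0.0643
```

```bash
python3 s.py .4667 .0108 .0725 -3.1
```

```text
t 21.07 pos [0.4677 0.011  0.0734] F [-1.2  0.1  0.3] w 0.0643 j [ 0.03  0.33 -0.32  0.94 -0.01  1.66]
(array([-0.02,  0.  ,  0.01]), 'jaw yaw', np.float64(-3.0), 'tool turn', np.float64(0.1), 'j6', np.float64(1.66))
```

Emit:
play_rows --deltas '[0.8,0,0,0,0,0.85,0,0,0,0,1,0,0,0,0,1,0,0,0,0,1,0,0,-0.4,0,1,0,0,-0.6,0,1,0,0,-0.6,0,1,0.1,0.8,0,0,1,0.1,0.8,0,0,1,0.1,0.8,0,0,1,0.1,0.8,0,0,1,0,0,0,0]'

```text
clock: 22.58
eef_pos: [0.4847, -0.1855, 0.1744]
tool_rot: [1.0, -0.024, -0.009, 0.008]
ft_force: [-0.3, 0.7, -1.0]
grip_width: 0.0852
```

```bash
python3 s.py .512 -.2325 .11 -3.1;  python3 - <<'E'
from workcell import vision
from h import *
o=[]
for n in("top","scene","wrist"):
    c=vision.camera(n); im=c["color"].copy(); np.savez(n+"5.npz",**c)
    if n=="wrist": pts=[(.512,-.2325,.06)]
    else:
        a=np.radians(-3.1); ex=np.array([np.cos(a),np.sin(a),0]); ey=np.array([-np.sin(a),np.cos(a),0]); pts=[np.array([.4667,.0108,.087])+i*.033*ex+j*.1*ey for i in(-1,1) for j in(-1,1)]
    if n=="wrist":
      for p in proj(c,pts): cv2.drawMarker(im,tuple(int(v) for v in p.round()),(0,0,255),cv2.MARKER_CROSS,7,1)
      o.append(cv2.resize(im,(400,300)))
    else:
      x0,y0,w,h=(190,140,120,90) if n=="top" else(170,120,160,120); b=cv2.resize(im[y0:y0+h,x0:x0+w],(400,300),interpolation=cv2.INTER_CUBIC); s=400/w
      for p in proj(c,pts): cv2.drawMarker(b,tuple(int(v) for v in ((p-[x0,y0]+.5)*s-.5).round()),(0,0,255),cv2.MARKER_CROSS,9,1)
      o.append(b)
cv2.imwrite("pics/m5.png",np.vstack([np.hstack(o[:2]),np.hstack([o[2],o[2]*0])]))
E
```

```text
t 22.57 pos [ 0.4847 -0.1855  0.1744] F [-0.3  0.7 -1. ] w 0.0852 j [-0.35  0.32 -0.04  1.22 -0.02  1.27]
(array([0.51, 0.74, 1.08]), 'jaw yaw', np.float64(-2.8), 'tool turn', np.float64(0.3), 'j6', np.float64(1.27))
```

View pics/m5.png

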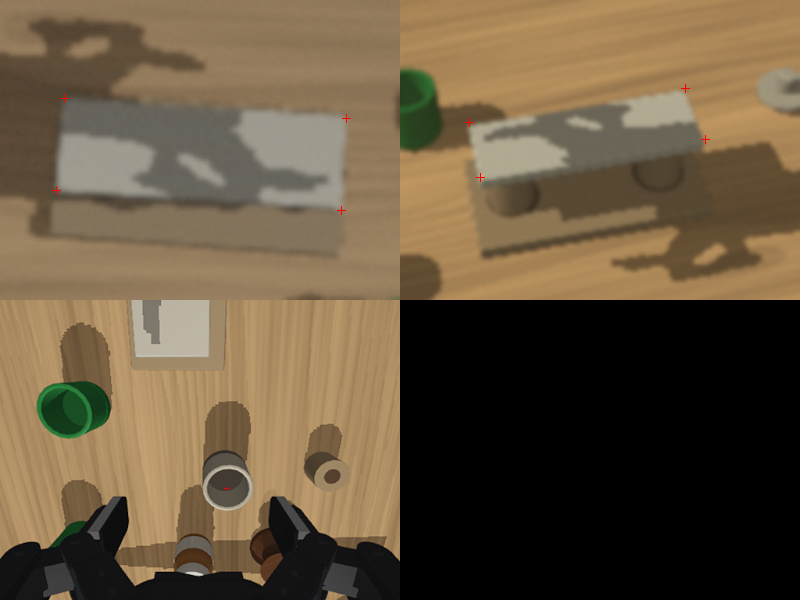

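The shelf's corners match my prediction (red crosses) within about a millimetre in both views. The jar rim centre in the wrist view, about (227,488), is on the cross. The jar is the cream one with the dark inside; the green ones are left alone.

Emit:
play_rows --deltas '[1,0.5,0.74,0.3,0,1,0,0,0.5,0,1,0,0,0.5,0,1,0,0,0,0]'

```text
clock: 23.22
eef_pos: [0.5128, -0.2231, 0.0952]
tool_rot: [1.0, -0.017, -0.009, 0.006]
ft_force: [-0.6, 1.4, 0.1]
grip_width: 0.0852
```

```bash
python3 s.py .512 -.2325 .06 -3.1
```

```text
t 23.23 pos [ 0.5128 -0.2231  0.0952] F [-0.6  1.4  0.1] w 0.0852 j [-0.4   0.46 -0.05  1.08 -0.02  1.2 ]
(array([0.  , 0.15, 0.59]), 'jaw yaw', np.float64(-1.9), 'tool turn', np.float64(1.2), 'j6', np.float64(1.2))
```

Emit:
play_rows --deltas '[1,0,0.15,0.3,1.2,1,0,0,0.3,0,1,0,0,0,0]'

```text
clock: 23.6
eef_pos: [0.514, -0.2321, 0.0605]
tool_rot: [1.0, -0.026, -0.007, 0.007]
ft_force: [-0.4, 0.3, -0.0]
grip_width: 0.0855
```

```bash
python3 s.py .512 -.2325 .012 -3.1
```

```text
t 23.6 pos [ 0.514  -0.2321  0.0605] F [-0.4  0.3 -0. ] w 0.0855 j [-0.41  0.5  -0.08  1.   -0.02  1.21]
(array([-0.02, -0.  ,  0.81]), 'jaw yaw', np.float64(-3.0), 'tool turn', np.float64(0.1), 'j6', np.float64(1.21))
```

Emit:
play_rows --deltas '[1,-0.02,0,0.3,0,1,0,0,0.3,0,1,0,0,0.2,0,1,0,0,0,0]'

```text
clock: 24.1
eef_pos: [0.5155, -0.2343, 0.0156]
tool_rot: [1.0, -0.027, -0.003, 0.009]
ft_force: [-0.5, -0.7, 0.3]
grip_width: 0.0855
```

```bash
python3 s.py .512 -.2325 .012 -3.1
```

```text
t 24.1 pos [ 0.5155 -0.2343  0.0156] F [-0.5 -0.7  0.3] w 0.0855 j [-0.42  0.55 -0.13  0.89 -0.02  1.21]
(array([-0.06, -0.03,  0.06]), 'jaw yaw', np.float64(-3.1), 'tool turn', np.float64(0.0), 'j6', np.float64(1.21))
```

Emit:
play_rows --deltas '[1,-0.06,-0.03,0.03,0,0.8,0,0,0,0,0.76,0,0,0,0,0.7,0,0,0,0,0,0,0,0,0,0,0,0,0,0,0,0,0,0,0,0,0,0,0,0]'

```text
clock: 25.1
eef_pos: [0.5139, -0.2331, 0.0166]
tool_rot: [1.0, -0.027, -0.001, 0.01]
ft_force: [0.4, 0.4, 0.7]
grip_width: 0.0578
```

```bash
python3 s.py .4672 .0108 .17 -3.1
```

```text
t 25.1 pos [ 0.5139 -0.2331  0.0166] F [0.4 0.4 0.7] w 0.0578 j [-0.42  0.54 -0.15  0.88 -0.02  1.21]
(array([-1.  , -3.96, -2.64]), 'jaw yaw', np.float64(-3.1), 'tool turn', np.float64(0.0), 'j6', np.float64(1.21))
```

Emit:
play_rows --deltas '[0,0,0,-0.3,0,0,0,0,-0.6,0,0,0,0,-0.8,0,0,0,0,-0.9,0,0,-0.1,-0.2,-0.3,0,0,-0.2,-0.8,0,0,0,-0.2,-0.8,0,0,0,-0.2,-0.7,0,0,0,-0.1,-0.5,0,0,0,0,0,0,0]'

```text
clock: 26.35
eef_pos: [0.4705, -0.0416, 0.1867]
tool_rot: [1.0, -0.028, -0.008, 0.008]
ft_force: [1.2, -0.3, -1.4]
grip_width: 0.0579
```

```bash
python3 s.py .4672 .0105 .12 -3.1
```

```text
t 26.35 pos [ 0.4705 -0.0416  0.1867] F [ 1.2 -0.3 -1.4] w 0.0579 j [-0.08  0.22 -0.14  1.23 -0.02  1.55]
(array([-0.09, -0.88,  1.1 ]), 'jaw yaw', np.float64(-3.2), 'tool turn', np.float64(-0.1), 'j6', np.float64(1.55))
```

Emit:
play_rows --deltas '[0,-0.05,-0.45,0,0,0,-0.04,-0.43,0,0,0,0,0,0.4,0,0,0,0,0.4,0,0,0,0,0,0]'

```text
clock: 26.98
eef_pos: [0.4672, 0.0091, 0.1354]
tool_rot: [0.999, -0.029, -0.009, 0.009]
ft_force: [0.7, -0.2, -0.6]
grip_width: 0.0579
```

```bash
python3 s.py .4672 .0105 .1036 -3.1
```

```text
t 26.98 pos [0.4672 0.0091 0.1354] F [ 0.7 -0.2 -0.6] w 0.0579 j [ 0.03  0.26 -0.23  1.1  -0.02  1.66]
(array([ 0.01, -0.03,  0.53]), 'jaw yaw', np.float64(-3.4), 'tool turn', np.float64(-0.3), 'j6', np.float64(1.66))
```

Emit:
play_rows --deltas '[0,0.01,-0.03,0.15,-0.3,0,0,0,0.15,0,0,0,0,0.1,0,0,0,0,0,0]'

```text
clock: 27.48
eef_pos: [0.4691, 0.0094, 0.1114]
tool_rot: [1.0, -0.027, -0.007, 0.009]
ft_force: [0.4, 0.0, -1.2]
grip_width: 0.0583
```

```bash
python3 s.py .4672 .0105 .1036 -3.1
```

```text
t 27.48 pos [0.4691 0.0094 0.1114] F [ 0.4  0.  -1.2] w 0.0583 j [ 0.03  0.28 -0.27  1.04 -0.02  1.66]
(array([-0.03, -0.02,  0.13]), 'jaw yaw', np.float64(-3.2), 'tool turn', np.float64(-0.1), 'j6', np.float64(1.66))
```

Emit:
play_rows --deltas '[0,-0.03,-0.02,0.03,0,0,0,0,0.04,0,0,0,0,0.03,0,0,0,0,0,0]'

```text
clock: 27.98
eef_pos: [0.4677, 0.0108, 0.1058]
tool_rot: [1.0, -0.027, -0.007, 0.009]
ft_force: [0.6, -1.2, -2.7]
grip_width: 0.0579
```

```bash
python3 s.py .4672 .0105 .1036 -3.1
```

```text
t 27.98 pos [0.4677 0.0108 0.1058] F [ 0.6 -1.2 -2.7] w 0.0579 j [ 0.03  0.29 -0.28  1.02 -0.02  1.66]
(array([-0.01,  0.  ,  0.04]), 'jaw yaw', np.float64(-3.1), 'tool turn', np.float64(-0.0), 'j6', np.float64(1.66))
```

Emit:
play_rows --deltas '[0,0,0,0.02,0,0,0,0,0.02,0,0,0,0,0,0]'

```text
clock: 28.35
eef_pos: [0.4682, 0.0108, 0.1039]
tool_rot: [1.0, -0.027, -0.006, 0.009]
ft_force: [-0.5, 0.9, -1.1]
grip_width: 0.0584
```

```bash
python3 s.py .4672 .0105 .1036 -3.1
```

```text
t 28.35 pos [0.4682 0.0108 0.1039] F [-0.5  0.9 -1.1] w 0.0584 j [ 0.03  0.29 -0.28  1.01 -0.02  1.66]
(array([-0.02,  0.01,  0.  ]), 'jaw yaw', np.float64(-3.1), 'tool turn', np.float64(-0.0), 'j6', np.float64(1.66))
```

Emit:
play_rows --deltas '[0,-0.01,0,0.015,0,0,0,0,0,0]'

```text
clock: 28.6
eef_pos: [0.4682, 0.0108, 0.1038]
tool_rot: [1.0, -0.027, -0.005, 0.009]
ft_force: [-1.5, -0.3, -0.6]
grip_width: 0.058
```

```bash
python3 s.py .4672 .0105 .1036 -3.1
```

```text
t 28.6 pos [0.4682 0.0108 0.1038] F [-1.5 -0.3 -0.6] w 0.058 j [ 0.03  0.29 -0.29  1.01 -0.02  1.66]
(array([-0.02,  0.01,  0.  ]), 'jaw yaw', np.float64(-3.1), 'tool turn', np.float64(-0.0), 'j6', np.float64(1.66))
```

Emit:
play_rows --deltas '[0.72,0,0,0,0,0.78,0,0,0,0,0.9,0,0,0,0,1,0,0,0,0,1,0,0,-0.5,0,1,0,0,-0.7,0,1,0,0,-0.6,0,1,-0.25,-0.9,0,0,1,-0.25,-0.9,0,0,1,-0.25,-0.9,0,0,1,-0.25,-0.9,0,0,1,0,0,0,0]'

```text
clock: 30.1
eef_pos: [0.422, 0.2376, 0.2117]
tool_rot: [1.0, -0.03, -0.004, 0.008]
ft_force: [-0.1, -0.6, 0.1]
grip_width: 0.0858
```

```bash
python3 s.py .396 .242 .1 -3.1;  cat > look.py <<'E'
import sys
from workcell import vision
from h import *
out=sys.argv[1]; wp=eval(sys.argv[2]); sp=eval(sys.argv[3]); o=[]
for n in("top","scene","wrist"):
    c=vision.camera(n); im=c["color"].copy(); np.savez(out+n+".npz",**c)
    x0,y0,w,h={"top":(190,140,120,90),"scene":(170,100,160,120),"wrist":(0,0,512,384)}[n]
    b=cv2.resize(im[y0:y0+h,x0:x0+w],(400,300),interpolation=cv2.INTER_CUBIC); s=400/w
    for p in proj(c,wp if n=="wrist" else sp): cv2.drawMarker(b,tuple(int(v) for v in ((p-[x0,y0]+.5)*s-.5).round()),(0,0,255),cv2.MARKER_CROSS,9,1)
    o.append(b)
cv2.imwrite("pics/"+out+".png",np.vstack([np.hstack(o[:2]),np.hstack([o[2],o[2]*0])]))
E
python3 look.py m6 "[(.396,.242,.034)]" "[(.4675,.0105,.147)]"
```

```text
t 30.1 pos [0.422  0.2376 0.2117] F [-0.1 -0.6  0.1] w 0.0858 j [ 0.52  0.23 -0.06  1.3  -0.01  2.15]
(array([-0.42, -0.08,  1.86]), 'jaw yaw', np.float64(-3.4), 'tool turn', np.float64(-0.3), 'j6', np.float64(2.15))
```

View pics/m6.png

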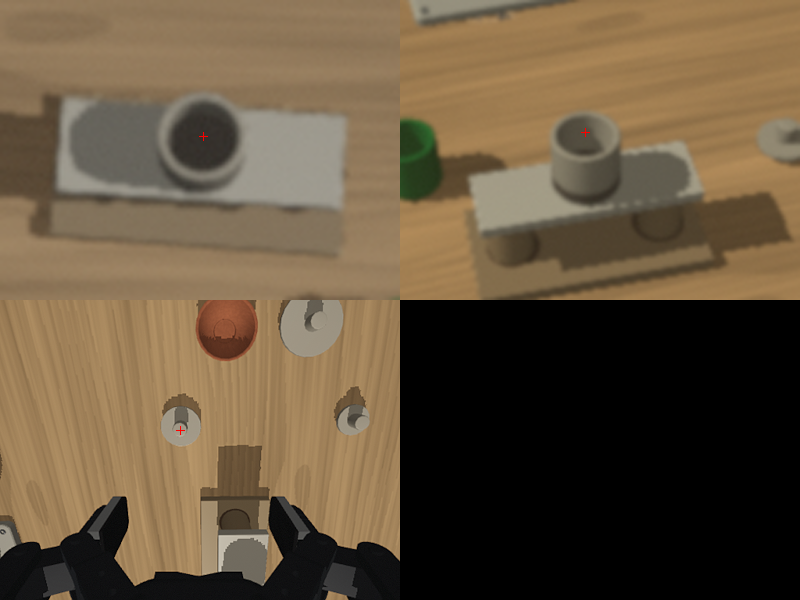

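The jar stands mid-shelf: its rim centre is about (202,137) in the top view and (586,131) in the scene view, both on the crosses. Lid_1's knob is at (180,428) in the wrist view. I'll move closer and check.

Emit:
play_rows --deltas '[1,-0.42,-0.08,0.3,0,1,0,0,0.5,0,1,0,0,0.6,0,1,0,0,0,0]'

```text
clock: 30.75
eef_pos: [0.3994, 0.2331, 0.1272]
tool_rot: [0.999, -0.039, -0.003, 0.009]
ft_force: [-0.2, -0.5, 0.6]
grip_width: 0.0855
```

```bash
python3 s.py .396 .242 .06 -3.1; python3 - <<'E'
from workcell import vision
from h import *
c=vision.camera("wrist"); np.savez("w7.npz",**c); im=c["color"]
P=proj(c,[(.396,.242,.034),(.396,.242,.014)]); print(P.round(1))
x0,y0=[int(v)-64 for v in P[0]]; y0=min(max(y0,0),384-128); print(x0,y0)
b=cv2.resize(im[y0:y0+128,x0:x0+128],(512,512),interpolation=cv2.INTER_CUBIC); 
cv2.drawMarker(b,tuple(int(v) for v in ((P[0]-[x0,y0]+.5)*4-.5)),(0,0,255),cv2.MARKER_CROSS,12,1)
cv2.imwrite("pics/w7.png",b)
E
```

```text
t 30.75 pos [0.3994 0.2331 0.1272] F [-0.2 -0.5  0.6] w 0.0855 j [ 0.54  0.25 -0.26  1.07 -0.01  2.18]
(array([-0.06, -0.16,  1.12]), 'jaw yaw', np.float64(-4.4), 'tool turn', np.float64(-1.3), 'j6', np.float64(2.18))
[[250.5 186.6]
 [250.8 180. ]]
186 122
```

View pics/w7.png

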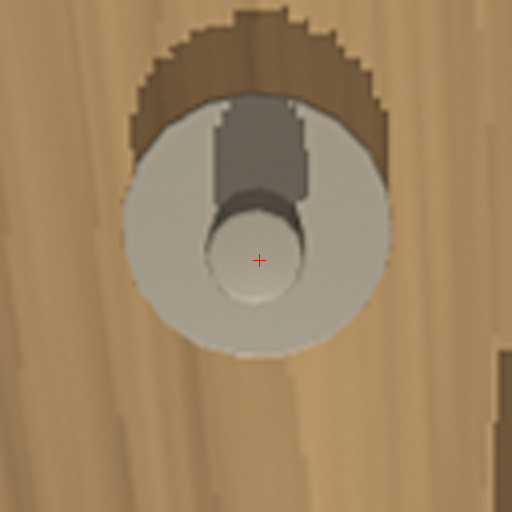

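Knob centre is at (256,257) in the crop and my cross at (259,260), a 0.6 mm difference. The disc-to-knob ratio (266/96 px) gives about 58 mm, so this is lid_1.

Emit:
play_rows --deltas '[0.5,-0.06,-0.16,0.3,-1.3,0.5,0,0,0.4,0,0.5,0,0,0.3,0,0.5,0,0,0,0]'

```text
clock: 31.3
eef_pos: [0.4054, 0.2438, 0.0753]
tool_rot: [1.0, -0.03, 0.005, 0.004]
ft_force: [0.2, -0.5, -0.3]
grip_width: 0.0421
```

```bash
python3 s.py .3955 .2426 .0165 -3.1
```

```text
t 31.3 pos [0.4054 0.2438 0.0753] F [ 0.2 -0.5 -0.3] w 0.0421 j [ 0.55  0.32 -0.33  0.92 -0.01  2.18]
(array([-0.17,  0.02,  0.98]), 'jaw yaw', np.float64(-3.5), 'tool turn', np.float64(-0.4), 'j6', np.float64(2.18))
```

Emit:
play_rows --deltas '[0.5,-0.17,0.02,0.2,-0.4,0.5,0,0,0.2,0,0.5,0,0,0,0]'

```text
clock: 31.68
eef_pos: [0.3971, 0.2437, 0.0529]
tool_rot: [1.0, -0.027, 0.007, 0.002]
ft_force: [-0.6, 0.6, -0.8]
grip_width: 0.0426
```

```bash
python3 s.py .3955 .2426 .0165 -3.1
```

```text
t 31.68 pos [0.3971 0.2437 0.0529] F [-0.6  0.6 -0.8] w 0.0426 j [ 0.56  0.33 -0.38  0.85 -0.01  2.18]
(array([-0.03,  0.02,  0.61]), 'jaw yaw', np.float64(-3.1), 'tool turn', np.float64(-0.0), 'j6', np.float64(2.18))
```

Emit:
play_rows --deltas '[0.5,-0.03,0.02,0.2,0,0.5,0,0,0.2,0,0.5,0,0,0.1,0,0.5,0,0,0,0]'

```text
clock: 32.17
eef_pos: [0.3956, 0.2424, 0.0207]
tool_rot: [1.0, -0.027, 0.007, 0.002]
ft_force: [0.2, -0.3, 0.2]
grip_width: 0.0425
```

```bash
python3 s.py .3955 .2426 .017 -3.1
```

```text
t 32.17 pos [0.3956 0.2424 0.0207] F [ 0.2 -0.3  0.2] w 0.0425 j [ 0.56  0.38 -0.42  0.77 -0.01  2.18]
(array([-0.  , -0.  ,  0.06]), 'jaw yaw', np.float64(-3.1), 'tool turn', np.float64(-0.0), 'j6', np.float64(2.18))
```

Emit:
play_rows --deltas '[0.5,0,0,0.05,0,0.3,0,0,0,0,0.25,0,0,0,0,0,0,0,0,0,0,0,0,0,0,0,0,0,0,0,0,0,0,0,0]'

```text
clock: 33.05
eef_pos: [0.3963, 0.2428, 0.0182]
tool_rot: [1.0, -0.027, 0.008, 0.002]
ft_force: [0.1, 0.2, -0.5]
grip_width: 0.0175
```

```bash
python3 s.py .4675 .0105 .22 -3.1
```

```text
t 33.05 pos [0.3963 0.2428 0.0182] F [ 0.1  0.2 -0.5] w 0.0175 j [ 0.56  0.38 -0.42  0.76 -0.01  2.18]
(array([ 1.45,  3.81, -3.33]), 'jaw yaw', np.float64(-3.1), 'tool turn', np.float64(-0.0), 'j6', np.float64(2.18))
```

Emit:
play_rows --deltas '[0,0,0,-0.3,0,0,0,0,-0.7,0,0,0,0,-0.9,0,0,0,0,-0.9,0,0,0,0,-0.5,0,0,0.3,0.8,0,0,0,0.3,0.8,0,0,0,0.3,0.8,0,0,0,0.3,0.8,0,0,0,0,0,0,0]'

```text
clock: 34.3
eef_pos: [0.4566, 0.0434, 0.2244]
tool_rot: [1.0, -0.025, 0.008, 0.002]
ft_force: [-0.3, 0.3, -0.2]
grip_width: 0.0172
```

```bash
python3 s.py .4675 .0105 .19 -3.1
```

```text
t 34.3 pos [0.4566 0.0434 0.2244] F [-0.3  0.3 -0.2] w 0.0172 j [ 0.1   0.15 -0.13  1.28 -0.01  1.72]
(array([0.2 , 0.54, 0.58]), 'jaw yaw', np.float64(-2.9), 'tool turn', np.float64(0.2), 'j6', np.float64(1.72))
```

Emit:
play_rows --deltas '[0,0.2,0.54,0,0.2,0,0,0,0.25,0,0,0,0,0.2,0,0,0,0,0,0]'

```text
clock: 34.8
eef_pos: [0.4668, 0.0113, 0.1964]
tool_rot: [1.0, -0.026, 0.008, 0.002]
ft_force: [-0.6, 0.5, -0.1]
grip_width: 0.0171
```

```bash
python3 s.py .4675 .0105 .17 -3.1; python3 look.py m8 "[(.4675,.0105,.147)]" "[(.4675,.0105,.147)]"
```

```text
t 34.8 pos [0.4668 0.0113 0.1964] F [-0.6  0.5 -0.1] w 0.0171 j [ 0.03  0.18 -0.16  1.21 -0.    1.65]
(array([0.01, 0.01, 0.44]), 'jaw yaw', np.float64(-3.0), 'tool turn', np.float64(0.1), 'j6', np.float64(1.65))
```

View pics/m8.png

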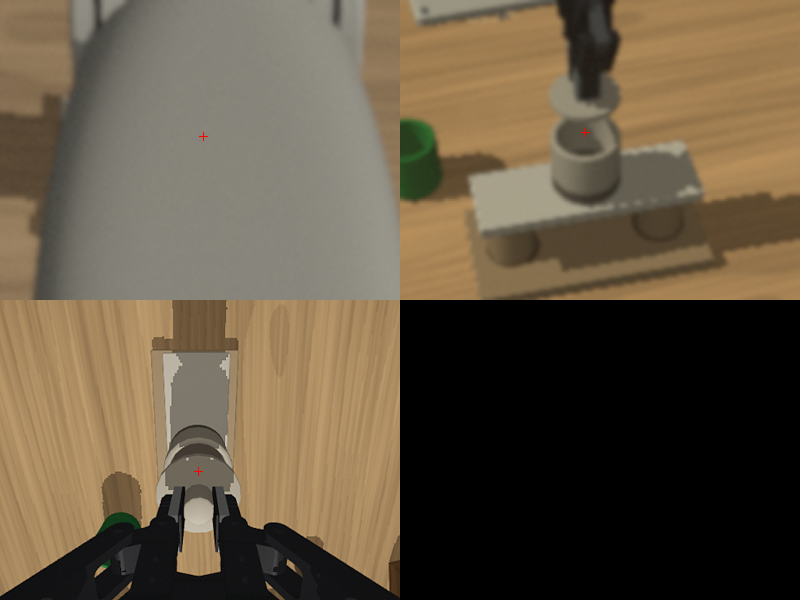

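The lid hangs level over the jar (scene view: lid at (585,97), jar mouth at (586,132)). I'm lowering it in small steps.

Emit:
play_rows --deltas '[0,0.01,0.01,0.12,0.1,0,0,0,0.12,0,0,0,0,0.1,0,0,0,0,0,0]'

```text
clock: 35.45
eef_pos: [0.4692, 0.0111, 0.1767]
tool_rot: [1.0, -0.026, 0.01, 0.002]
ft_force: [0.4, -0.2, -0.2]
grip_width: 0.0175
```

```bash
python3 s.py .4675 .0105 .16 -3.1
```

```text
t 35.45 pos [0.4692 0.0111 0.1767] F [ 0.4 -0.2 -0.2] w 0.0175 j [ 0.03  0.2  -0.2   1.16 -0.    1.65]
(array([-0.03,  0.01,  0.28]), 'jaw yaw', np.float64(-3.0), 'tool turn', np.float64(0.1), 'j6', np.float64(1.65))
```

Emit:
play_rows --deltas '[0,-0.02,0,0.06,0,0,0,0,0.07,0,0,0,0,0,0]'

```text
clock: 35.83
eef_pos: [0.4682, 0.0111, 0.1684]
tool_rot: [1.0, -0.027, 0.01, 0.002]
ft_force: [-0.3, 0.5, -1.6]
grip_width: 0.0173
```

```bash
python3 s.py .468 .0108 .1572 -3.1
```

```text
t 35.83 pos [0.4682 0.0111 0.1684] F [-0.3  0.5 -1.6] w 0.0173 j [ 0.03  0.2  -0.21  1.14 -0.    1.65]
(array([-0.01,  0.  ,  0.19]), 'jaw yaw', np.float64(-3.0), 'tool turn', np.float64(0.1), 'j6', np.float64(1.65))
```

Emit:
play_rows --deltas '[0,0,0,0.04,0,0,0,0,0.04,0,0,0,0,0.02,0,0,0,0,0,0]'

```text
clock: 36.33
eef_pos: [0.4685, 0.011, 0.1622]
tool_rot: [1.0, -0.027, 0.01, 0.002]
ft_force: [-0.2, -0.1, -0.5]
grip_width: 0.0176
```

```bash
python3 s.py .468 .0108 .1572 -3.1
```

```text
t 36.33 pos [0.4685 0.011  0.1622] F [-0.2 -0.1 -0.5] w 0.0176 j [ 0.03  0.21 -0.22  1.12 -0.    1.65]
(array([-0.01,  0.  ,  0.08]), 'jaw yaw', np.float64(-3.0), 'tool turn', np.float64(0.1), 'j6', np.float64(1.65))
```

Below .1652 with no contact force, so the plug is in the mouth.

Emit:
play_rows --deltas '[0,-0.01,0,0.03,0,0,0,0,0.03,0,0,0,0,0.02,0,0,0,0,0,0]'

```text
clock: 36.83
eef_pos: [0.4682, 0.0111, 0.1574]
tool_rot: [1.0, -0.027, 0.01, 0.002]
ft_force: [-0.1, -0.5, -0.3]
grip_width: 0.0173
```

```bash
python3 s.py .468 .0108 .1572 -3.1
```

```text
t 36.83 pos [0.4682 0.0111 0.1574] F [-0.1 -0.5 -0.3] w 0.0173 j [ 0.03  0.21 -0.23  1.11 -0.    1.65]
(array([-0.,  0.,  0.]), 'jaw yaw', np.float64(-3.0), 'tool turn', np.float64(0.1), 'j6', np.float64(1.65))
```

Emit:
play_rows --deltas '[0,0,0,0.015,0,0,0,0,0,0]'

```text
clock: 37.08
eef_pos: [0.4682, 0.0111, 0.1573]
tool_rot: [1.0, -0.027, 0.011, 0.002]
ft_force: [0.3, -0.2, -0.3]
grip_width: 0.0173
```

Emit:
play_rows --deltas '[0.3,0,0,0,0,0.35,0,0,0,0,0.45,0,0,0,0,0.5,0,0,0,0,0.5,0,0,-0.3,0,0.5,0,0,-0.5,0,0.5,0,0,-0.7,0,0.5,-0.2,-0.9,0,0,0.5,-0.2,-0.9,0,0,0.5,-0.2,-0.9,0,0,0.5,-0.2,-0.9,0,0,0.5,0,0,0,0]'

```text
clock: 38.58
eef_pos: [0.431, 0.2354, 0.2484]
tool_rot: [1.0, -0.029, 0.012, 0.0]
ft_force: [-0.6, -1.0, -0.1]
grip_width: 0.0429
```

```bash
python3 s.py .468 .0108 .1572 -3.1;python3 look.py m9 "[]" "[(.4678,.0108,.173)]"; python3 - <<'E'
from h import *
a=dict(np.load("m9scene.npz"))["color"][105:205,170:300]; b=dict(np.load("m9top.npz"))["color"][140:220,200:304]
cv2.imwrite("pics/m10.png",np.hstack([cv2.resize(a,(400,308),interpolation=cv2.INTER_CUBIC),cv2.resize(b,(400,308),interpolation=cv2.INTER_CUBIC)]))
E
```

```text
t 38.58 pos [0.431  0.2354 0.2484] F [-0.6 -1.  -0.1] w 0.0429 j [ 0.51  0.2  -0.    1.35 -0.01  2.14]
(array([0.8 , 3.7 , 1.54]), 'jaw yaw', np.float64(-3.3), 'tool turn', np.float64(-0.2), 'j6', np.float64(2.14))Traceback (most recent call last):
  File "look.py", line 9, in <module>
    for p in proj(c,wp if n=="wrist" else sp): cv2.drawMarker(b,tuple(int(v) for v in ((p-[x0,y0]+.5)*s-.5).round()),(0,0,255),cv2.MARKER_CROSS,9,1)
             ~~~~^^^^^^^^^^^^^^^^^^^^^^^^^^^^
  File "h.py", line 6, in proj
    def proj(c,p): return cv2.projectPoints(np.array(p,float).reshape(-1,1,3),np.array(c["rvec"],float),np.array(c["tvec"],float),np.array(c["intrinsics"],float),None)[0].reshape(-1,2)
                          ^^^^^^^^^^^^^^^^^^^^^^^^^^^^^^^^^^^^^^^^^^^^^^^^^^^^^^^^^^^^^^^^^^^^^^^^^^^^^^^^^^^^^^^^^^^^^^^^^^^^^^^^^^^^^^^^^^^^^^^^^^^^^^^^^^^^^^^^^^^^^^^^^^^^^^^^
AttributeError: 'NoneType' object has no attribute 'reshape'
```

View pics/m10.png

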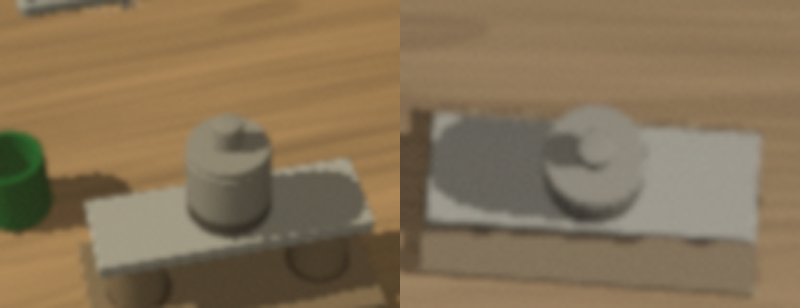

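The scene crop shows the lid level and flush on the jar rim, knob up at (230,128). The top crop shows the jar and lid centred on the shelf at (597,150), and the arm is clear. I'm handing it in.

```bash
python3 -c "
from workcell import ticket
print(ticket.job_done())"
```

```text
the job is handed in; nothing more can be done
None
```

The kiln stack is built in the order you asked and handed in at about 38.6 s of the 144 s allowed. The two tall props are on the marks, with the shelf across them, the jar mid-shelf and lid_1 (58 mm) on the jar, knob up. I left the short prop, the other two lids and the look-alikes alone.

- **Shelf:** its corners matched where I aimed to about 1 mm in both the top and scene views.
- **Jar:** its rim centre matched its target in both views.
- **Lid:** at release the tool was at 157.3 mm, against 157.2 mm worked out for fully home. The pictures show it level and flush on the rim.
- **Forces:** the highest wrist force I read was about 5 N, while setting the shelf down.
- **Not checked in a picture:** the props' exact centring on the marks. The arm blocked the top view and the shelf then covered them. By the arm's readings they were set within about 1–2 mm.
- **Failed check:** the final three-camera script stopped with an error after the top and scene pictures, so there was no last wrist-camera picture.

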